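# Make up two gift sets on their boards

### The job

Pick the round pieces out of the stock in the middle of the table and make up the two gift sets: on each pale wooden board, one candle tin sits in the wide recess and one egg in its glass cup sits in the narrow recess beside the grip tab, all standing upright and flat on the recess floors. Leave the two square flowered card boxes standing where they are.

Things in the scene. Friction and masses are not known exactly. Their poses are not given: they have to be found in the camera images.
- tin_a: Candle in a round brass tin, open top with cream wax, diameter 50 mm, 28 mm high, about 0.07 kg, rigid. Origin: centre of its underside, z up. It looks the same as the other tin; either may go in either wide recess.
- tin_b: Candle in a round brass tin, open top with cream wax, diameter 50 mm, 28 mm high, about 0.07 kg, rigid. Origin: centre of its underside, z up. It looks the same as the other tin; either may go in either wide recess.
- cup_a: Wooden egg standing in a small clear glass cup, one rigid piece, 42 mm across at the cup (lower 28 mm) and 36 mm across at the egg above, 58 mm high, about 0.09 kg. Origin: centre of its underside, z up. It looks the same as the other; either may go in either narrow recess.
- cup_b: Wooden egg standing in a small clear glass cup, one rigid piece, 42 mm across at the cup (lower 28 mm) and 36 mm across at the egg above, 58 mm high, about 0.09 kg. Origin: centre of its underside, z up. It looks the same as the other; either may go in either narrow recess.
- board_a: Pale wooden board, fixed, 92 (x) x 200 (y) x 14 mm, grip tab 40 mm wide, 32 long at the +y end. Origin: centre of its outline, underside; z up. Two round grey felt-lined recesses 6 mm deep (floor 8 mm above the table): wide, diameter 72, centre x 0, y -55 mm in its axes; narrow, diameter 58, x 0, y +30 mm, by the tab. Boards are alike, tabs point opposite ways; one lies left, one right and further back.
- board_b: Pale wooden board, fixed, 92 (x) x 200 (y) x 14 mm, grip tab 40 mm wide, 32 long at the +y end. Origin: centre of its outline, underside; z up. Two round grey felt-lined recesses 6 mm deep (floor 8 mm above the table): wide, diameter 72, centre x 0, y -55 mm in its axes; narrow, diameter 58, x 0, y +30 mm, by the tab. Boards are alike, tabs point opposite ways; one lies left, one right and further back.
- box_large: Larger square black card box with a flowered lid, 63 x 71 mm, 30 mm high, loose, to be left alone. (A fixed black jewel box, 60 mm high, stands behind the stock.) Origin: centre of its underside.
- box_small: Smaller square black card box with a flowered lid, 57 x 63 mm, 22 mm high, loose, to be left alone. Origin: centre of its underside.
Not all that is in view belongs to the job. Leave any green look-alike of the cup_b alone. Leave any blue look-alike of the cup_a alone.

How it is judged (in metres and radians):
At the end, for the whole second after the job is handed in: Each board: one tin in the wide recess (within 12 mm of its centre along each board axis), one egg cup in the narrow one (10 mm), underside 5 to 11 mm above the board's underside, upright within 0.1 rad, released, at rest; both card boxes within 20 mm of their start (((x of tin_a in the frame of board_a between -0.012 and 0.012 m and y of tin_a in the frame of board_a between -0.067 and -0.043 m and z of tin_a in the frame of board_a between 0.005 and 0.011 m) or (x of tin_b in the frame of board_a between -0.012 and 0.012 m and y of tin_b in the frame of board_a between -0.067 and -0.043 m and z of tin_b in the frame of board_a between 0.005 and 0.011 m)) and ((x of tin_a in the frame of board_b between -0.012 and 0.012 m and y of tin_a in the frame of board_b between -0.067 and -0.043 m and z of tin_a in the frame of board_b between 0.005 and 0.011 m) or (x of tin_b in the frame of board_b between -0.012 and 0.012 m and y of tin_b in the frame of board_b between -0.067 and -0.043 m and z of tin_b in the frame of board_b between 0.005 and 0.011 m)) and angle between each of tin_a, tin_b, cup_a, cup_b's own z axis and vertical below 0.1 rad and linear speed of each of tin_a, tin_b, cup_a, cup_b below 0.01 m/s and angular speed of each of tin_a, tin_b, cup_a, cup_b below 0.1 rad/s and contact force between the fingers and tin_a below 0.1 N and contact force between the fingers and tin_b below 0.1 N and ((x of cup_a in the frame of board_a between -0.01 and 0.01 m and y of cup_a in the frame of board_a between 0.02 and 0.04 m and z of cup_a in the frame of board_a between 0.005 and 0.011 m) or (x of cup_b in the frame of board_a between -0.01 and 0.01 m and y of cup_b in the frame of board_a between 0.02 and 0.04 m and z of cup_b in the frame of board_a between 0.005 and 0.011 m)) and ((x of cup_a in the frame of board_b between -0.01 and 0.01 m and y of cup_a in the frame of board_b between 0.02 and 0.04 m and z of cup_a in the frame of board_b between 0.005 and 0.011 m) or (x of cup_b in the frame of board_b between -0.01 and 0.01 m and y of cup_b in the frame of board_b between 0.02 and 0.04 m and z of cup_b in the frame of board_b between 0.005 and 0.011 m)) and contact force between the fingers and cup_a below 0.1 N and contact force between the fingers and cup_b below 0.1 N and distance of each of box_large, box_small from where it was at the start of the episode below 0.02 m); the robot touches nothing.
It fails at once if a card box was moved by more than 20 mm (distance of any of box_large, box_small from where it was at the start of the episode above 0.02 m).
It also fails if it takes over 101 s, if anything falls off the work surface, if the arm or the gripper's body presses on something with over 40 N, if the wrist force passes 120 N, or if a joint passes its speed limit or range.

### The arm

A 6-joint arm with a two-finger parallel gripper is mounted at the origin on a cart in front of the work surface, level with it; the furniture and walls round the work are solid. World frame = base frame: x ahead of the robot, y to its left, z up, the work surface at z = 0. Lengths are in mm, angles in rad, forces in N, time in s.
With the tool pointing down it reaches from about 400 to 825 mm from the base axis. Payload 7 kg.
Tool frame: the origin (TCP) lies midway between the tips of the shut fingers; the grasp point (between the pads) lies 19 mm behind it; z points along the fingers, y is the line along which they close (so a half turn about z gives the same grasp; the last joint's range is limited). The gripper opens to 85 mm and grips with 20 to 120 N. Pads are 22 mm wide; open, the fingers measure 114 mm over their backs; the gripper's body (76 mm by 85 mm) begins 54 mm behind the grasp point. The pads swing forward as they close: fully open they stand 13 mm farther back than shut.
Start: joints at [1.402, 0.359, 0.012, 0, -1.224, -0.288], TCP at [297.733, 605.764, 231.302] pointing down, gripper open.
Joint ranges: [-3.07, 3.07], [-1.43, 2.12], [-1.02, 1.25], [-3.03, 1.67], [-3.05, -0], [-3.03, 3.03]. Speed limits (rad/s): [2.39, 2.39, 3.01, 3.14, 3.14, 3.14].

### API

Orientations are given as a unit quaternion [w, x, y, z].
In Python, from workcell import bot gives the robot as it stands. The module is installed in compiled form; this text tells all that it offers.
- The arm moves only by the tool step_arm, never from a script. Its argument "moves" is a list of rows, each a list of 7 numbers: the shift along the world's x, y, z in mm, then the turn, a rotation vector about the world's x, y, z in degrees, then the closure, from 0 (fully open) to 1 (shut). In form: [[tx, ty, tz, ax, ay, az, hand], ...]. A call has 1 to 8 rows; each row is the pose to reach, as a shift and turn from the pose commanded when the call began; what a row does not reach only later rows make up. A row lasts 1/8 s, in which the tool goes at most 62.5 mm and 10.7 degrees, less where a joint would pass 70% of its speed; a pose out of reach is approached as far as the arm can. A call with a gripper value outside its range is refused whole. The fingers move at their own pace and stop on an object; "newtons" is the grip in N (left out, the last holds). Time passes only in rows, so rows that repeat a pose let the fingers close. It gives the time, the measured TCP pose, the force, the opening and the grip force at its end, in the units of the state.
- bot.state(): the state, without advancing time (a new reading comes with each control period).
- bot.get_image(name): name is "scene" or "top" or "wrist"; returns (picture, depth): 400x640x3 uint8, red, green, blue; 400x640 float32, mm along the optical axis (not along the pixel's ray), 0 where there is no reading.
- bot.calibration(name): a dict with "intrinsics" (3x3 intrinsics, pixels), "R" (3x3) and "t" (3): a world point X has camera coordinates R X + t; the wrist camera has in their place "mount" (4x4, takes a point from camera to tool coordinates, whose origin is the TCP and whose axes are the flange's). Camera axes: x right, y down, z forward; pixel columns grow to the right and rows downward; lengths in mm; the calibration is good to about 2 mm. A picture is of the moment at which its call begins: read the wrist's pose just before it. calibration takes no time and is no camera call.
- bot.close_job(): hands the job in; it is judged then, once.
Trained networks look in the newest picture that a camera, given by its name, has taken for a name from the list of things; names that differ only in an ending like _2 or _b are one class to them, and where a whole thing is asked for, a point or a joint stands for the part that bears it (a point fixed in the world has none). Each returns a list of dicts, best first, with "confidence" (0 to 1); they miss things now and then, are a little off and sometimes report something else, mostly with a low value. They report only what shows in the picture. A call takes as long as a camera call. They do not tell look-alikes from the thing itself.
- bot.spot_in(camera, label): "rect" ([left, top, width, height] in pixels, round what is visible of it).
- bot.silhouettes(camera, label): "region" (400x640 bool, what is visible of it) and "rect" ([left, top, width, height] in pixels, round what is visible of it).
- bot.mark_of(camera, label): "uv" ([column, row] in pixels: a listed point, or the origin of a listed thing).
The state is a dict: "time_s": time; "qpos": joint angles; "joint_vel": joint speeds; "tau": joint torques, N m; "eef_pos": TCP position; "orientation": TCP orientation; "force": force on the tool from outside, world axes, zero at the start; "ft_torque": the same for the moment, N m; "gripper_width": finger opening in mm; "gripper_force": force on a finger pad.
Only numpy, scipy, OpenCV 4.12 (cv2) and the standard library are available. Lean on these libraries where they do the work, as an engineer would, in place of code of your own. Each camera call takes 0.05 s, during which the arm holds its last target. There are 200 camera calls.

## Working session

There is one attempt and no reset: what is moved stays moved. The work goes in short steps, Python scripts to look and compute and a tool call to move; the robot and the scene stay as the last step left them, time stands still between calls to the robot, and variables do not carry over. Pictures are saved under pics/ and viewed, at most 14 in all, crops included, and the job is handed in when it is done.

Besides the shell and the picture viewer there is one more tool, called after ">>>" as name(argument=value, ...) on one line, values as JSON. step_arm: Moves the arm, as the interface text tells. Its arguments: {"type":"object","properties":{"moves":{"type":"array","items":{"type":"array","items":{"type":"number"}}},"newtons":{"type":"number"}},"required":["moves"]}

```bash
mkdir -p pics
cat > h.py <<'E'
import numpy as np, cv2
from workcell import bot
def w(name,u,v,d):
    c=bot.calibration(name);K=np.array(c["intrinsics"]);R=np.array(c["R"]);t=np.array(c["t"])
    p=np.linalg.inv(K)@np.array([u,v,1.])*d
    return R.T@(p-t)
def cloud(name,D):
    c=bot.calibration(name);K=np.array(c["intrinsics"]);R=np.array(c["R"]);t=np.array(c["t"])
    v,u=np.mgrid[:400,:640]
    p=np.stack([(u-K[0,2])/K[0,0]*D,(v-K[1,2])/K[1,1]*D,D],-1)
    return (p-t)@R
E
python3 - <<'E'
from h import *
for n in("scene","top"):
    I,D=bot.get_image(n); np.savez(n,I=I,D=D)
    cv2.imwrite(f"pics/{n}0.png",I[:,:,::-1])
    P=cloud(n,D)
    for l in("tin_a","cup_a","board_a","box_large","box_small"):
        for r in bot.silhouettes(n,l):
            m=r["region"]&(D>0); q=P[m]
            if len(q): print(n,l,round(r["confidence"],2),np.round(r["rect"]),np.round(np.median(q,0)),np.round(q.min(0)),np.round(q.max(0)))
print(bot.state())
E
```

```text
scene tin_a 0.85 [284. 178.  18.  16.] [518. 198.  21.] [494. 182.   1.] [544. 236.  29.]
scene tin_a 0.62 [278. 209.  24.  18.] [427.  40.  21.] [405.  25.  -1.] [462.  77.  30.]
scene cup_a 0.96 [377. 238.  23.  29.] [ 500. -200.   38.] [ 490. -213.    3.] [ 530. -176.   58.]
scene cup_a 0.95 [354. 220.  21.  30.] [ 502. -126.   31.] [ 490. -137.   -1.] [584. -31.  59.]
scene cup_a 0.77 [302. 222.  20.  30.] [415. -74.  30.] [401. -83.  -1.] [443. -17.  58.]
scene cup_a 0.7 [335. 243.  25.  34.] [ 427. -179.   31.] [ 413. -190.   -1.] [497. -88.  59.]
scene board_a 0.87 [403. 224. 107.  58.] [ 643. -238.   13.] [ 519. -322.   -2.] [ 726. -100.   67.]
scene board_a 0.63 [239. 156.  41.  28.] [491. 370.  13.] [439. 277.  -1.] [559. 514.  17.]
scene box_large 0.58 [315. 201.  46.  32.] [510. -20.  26.] [430. -69.  -1.] [582.  84.  56.]
scene box_small 0.85 [257. 188.  33.  19.] [431. 152.  21.] [404. 133.  -1.] [482. 248.  25.]
scene box_small 0.51 [315. 202.  47.  25.] [511. -20.  26.] [481. -50.  -1.] [585.  88.  33.]
top tin_a 0.69 [313. 235.  15.  20.] [428.  55.  22.] [402.  31. 
[... 858 characters left out ...]
ime_s': 0.6, 'qpos': array([ 1.40212754e+00,  3.58562700e-01,  1.18852146e-02, -4.10780316e-05,
       -1.22410480e+00, -2.88071184e-01]), 'joint_vel': array([ 0.00281739, -0.00037508,  0.00102506, -0.00039922, -0.00041961,
        0.00022944]), 'tau': array([-1.37282941e-04, -5.82589316e+01,  2.93536985e+01,  6.93903744e+00,
       -6.93155453e-04, -4.61534938e-06]), 'eef_pos': array([297.69951216, 605.76165691, 231.31252597]), 'orientation': array([-5.85452643e-06,  9.74035128e-01, -2.26396927e-01, -1.97014497e-05]), 'force': array([ 0.19447169,  0.40553052, -0.3972472 ]), 'ft_torque': array([-0.01946465,  0.00868514,  0.00396993]), 'gripper_force': 0.0, 'gripper_width': 85.54021215800168}
```

View pics/top0.png

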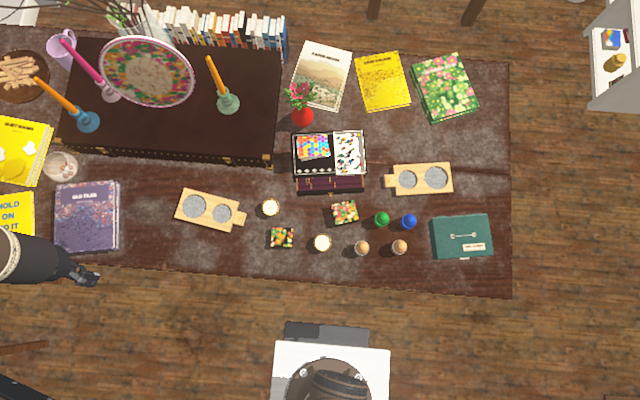

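View pics/scene0.png

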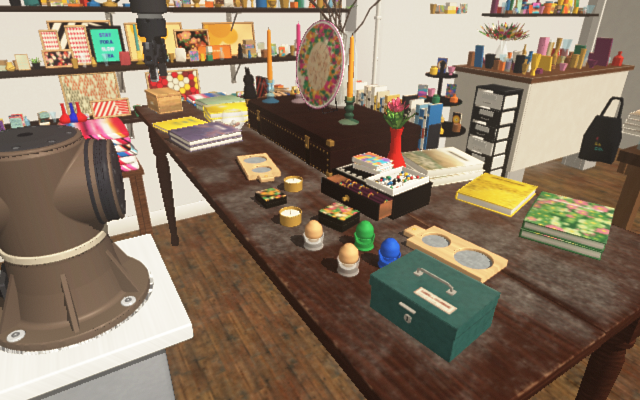

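The top image shows tins at (270,207) and (322,242), and natural wooden eggs at (362,247) and (400,247). The green (382,219) and blue (408,221) look-alikes are to be left alone. The boards are at (210,209), tab to the right, and (419,179), tab to the left.

Run:
```python
from h import *
c=bot.calibration("wrist");print(c)
```

```text
{'intrinsics': array([[310.26140089,   0.        , 324.68066448],
       [  0.        , 310.26140089, 197.23814401],
       [  0.        ,   0.        ,   1.        ]]), 'mount': array([[-1.73524754e-04, -9.60662272e-01, -2.77719228e-01,
         7.04370838e+01],
       [ 9.99999873e-01, -2.97829182e-04,  4.05404145e-04,
        -2.01597652e+00],
       [-4.72169358e-04, -2.77719123e-01,  9.60662202e-01,
        -1.42132741e+02],
       [ 0.00000000e+00,  0.00000000e+00,  0.00000000e+00,
         1.00000000e+00]])}
```

>>> step_arm(moves=[[30,-50,20,0,0,0,0],[60,-100,40,0,0,0,0],[90,-140,60,0,0,0,0],[120,-180,70,0,0,0,0],[150,-220,70,0,0,0,0],[150,-220,70,0,0,0,0]])

```text
time_s: 1.35
eef_pos: [449.3, 383.3, 301.9]
orientation: [-0.0, 0.974, -0.228, 0.0]
force: [-0.2, 0.0, 0.3]
gripper_width: 85.4
gripper_force: 0.0
```

```bash
cat >> h.py <<'E'
from scipy.spatial.transform import Rotation as Ro
def wcloud():
    s=bot.state(); I,D=bot.get_image("wrist")
    c=bot.calibration("wrist");K=c["intrinsics"];M=c["mount"];q=s["orientation"]
    R=Ro.from_quat([q[1],q[2],q[3],q[0]]).as_matrix()
    v,u=np.mgrid[:400,:640]
    ray=np.stack([(u-K[0,2])/K[0,0],(v-K[1,2])/K[1,1],np.ones(u.shape)],-1)@(R@M[:3,:3]).T
    o=s["eef_pos"]+R@M[:3,3]
    return I,D,o+ray*D[...,None],o,ray
def flat(o,ray,z): return o+ray*((z-o[2])/ray[...,2])[...,None]
def circ(pts):
    (x,y),r=cv2.minEnclosingCircle(pts[:,:2].astype(np.float32)); return round(x,1),round(y,1),round(r,1)
def look(name,labels):
    I,D,P,o,ray=wcloud(); cv2.imwrite(f"pics/{name}.png",I[:,:,::-1])
    H={"tin_a":28,"cup_a":44,"box_large":30,"box_small":22}
    for l in labels:
        for r in bot.silhouettes("wrist",l):
            if r["confidence"]<.4: continue
            m=r["region"]&(D>0)
            if m.sum()<50: continue
            q=P[m]; c=I[m].mean(0).astype(int)
            out=""
            if l=="tin_a":
                t=q[abs(q[:,2]-28)<6]; out=circ(t) if len(t)>5 else ""
            if l=="cup_a":
                t=q[q[:,2]>36]; out=circ(t) if len(t)>5 else ""
                t=q[q[:,2]>52]; out=(out,"tip",np.round(t.mean(0),1) if len(t) else "")
            if l=="board_a":
                F=flat(o,ray,14)[r["region"]][:,:2].astype(np.float32)
                out=[cv2.minAreaRect(F)]
                x,y,w_,h_=[int(a) for a in r["rect"]]
                hsv=cv2.cvtColor(I,cv2.COLOR_RGB2HSV)
                g=np.zeros((400,640),np.uint8); g[y:y+h_,x:x+w_]=(hsv[y:y+h_,x:x+w_,1]<60)&(hsv[y:y+h_,x:x+w_,2]>90)
                g=cv2.morphologyEx(g,cv2.MORPH_OPEN,np.ones((3,3)))
                G=flat(o,ray,8)
                n,L=cv2.connectedComponents(g)
                for i in range(1,n):
                    k=L==i
                    if k.sum()>300: out.append((int(k.sum()),circ(G[k]),np.round(G[k].mean(0)[:2],1),round(float(np.median(P[k][:,2])),1)))
            print(l,round(r["confidence"],2),np.round(r["rect"]),"rgb",c,"med",np.round(np.median(q,0)),"zmax",round(float(np.percentile(q[:,2],98)),1),out)
E
python3 -c "
from h import *
look('w1',['board_a','tin_a','box_small'])"
```

```text
board_a 0.58 [233.  80. 151. 100.] rgb [212 190 150] med [498. 389.  13.] zmax 15.1 [((496.5529479980469, 382.96563720703125), (199.5501251220703, 93.64252471923828), 79.33073425292969), (1274, (490.8, 353.6, 27.8), array([491.1, 353.8]), 7.9), (2013, (506.5, 436.5, 35.3), array([506.8, 436.3]), 7.9)]
tin_a 0.83 [539.  40.  56.  40.] rgb [199 181 137] med [430.  55.  21.] zmax 27.3 (429.4, 52.5, 25.7)
tin_a 0.73 [399.  29.  45.  45.] rgb [216 200 159] med [520. 211.  21.] zmax 27.4 (519.7, 211.2, 25.2)
box_small 0.93 [444.  66.  65.  63.] rgb [157 138  83] med [438. 173.  22.] zmax 23.3
```

View pics/w1.png

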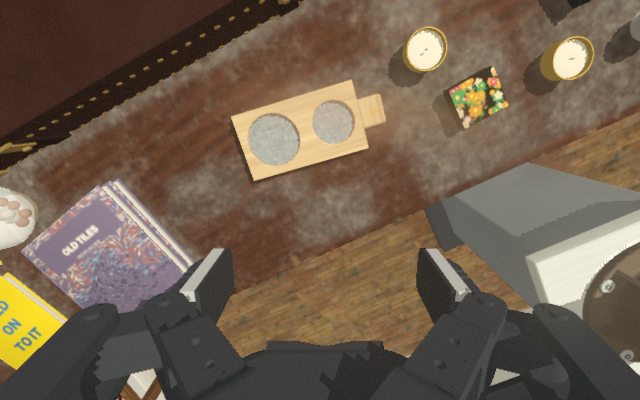

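>>> step_arm(moves=[[0,-60,0,0,0,-5,0],[0,-120,0,0,0,-10,0],[0,-180,0,0,0,-15,0],[0,-240,0,0,0,-20,0],[0,-300,0,0,0,-25,0],[0,-360,0,0,0,-26.3,0],[0,-380,0,0,0,-26.3,0],[0,-380,0,0,0,-26.3,0]])

```text
time_s: 2.55
eef_pos: [447.7, 5.4, 301.4]
orientation: [-0.0, 0.897, -0.443, 0.0]
force: [-0.1, 0.2, -0.4]
gripper_width: 85.5
gripper_force: 0.0
```

The wrist view shows the left board with its wide recess at (273,139) and narrow recess at (333,121). The tins are at (425,49) and (567,59). The recess spacing measures 84 mm and the floors sit at z = 8, both as expected.

>>> step_arm(moves=[[0,-20,0,0,0,10.5,0],[0,-40,0,0,0,21,0],[0,-60,0,0,0,31.5,0],[0,-80,0,0,0,42,0],[0,-85,0,0,0,52.6,0],[0,-85,0,0,0,52.6,0],[0,-85,0,0,0,52.6,0]])

```text
time_s: 3.42
eef_pos: [448.0, -78.3, 301.2]
orientation: [-0.0, 1.0, -0.0, -0.0]
force: [0.3, -1.0, -0.9]
gripper_width: 85.5
gripper_force: 0.0
```

```bash
python3 -c "
from h import *
look('w2',['board_a','tin_a','cup_a','box_large','box_small'])
print(bot.state()['qpos'])"
```

```text
board_a 0.83 [354.   1. 165.  53.] rgb [219 198 157] med [ 624. -211.   13.] zmax 15.1 [((615.7435302734375, -215.8671875), (206.9064178466797, 58.00564956665039), 89.95460510253906), (1182, (639.4, -184.9, 28.0), array([ 631.9, -185.1]), 7.9), (1122, (645.4, -269.8, 33.5), array([ 634.6, -269.9]), 7.9)]
board_a 0.74 [ 0. 93. 71. 73.] rgb [219 197 153] med [486. 329.  12.] zmax 15.1 [((486.5584716796875, 320.31927490234375), (95.418701171875, 95.28846740722656), 79.93943786621094), (1055, (491.2, 354.1, 28.1), array([490.4, 350.6]), 7.8)]
tin_a 0.89 [81. 89. 49. 41.] rgb [226 208 155] med [520. 209.  21.] zmax 27.1 (519.4, 210.4, 25.7)
tin_a 0.61 [212. 156.  43.  38.] rgb [233 218 171] med [430.  51.  21.] zmax 27.5 (429.4, 52.2, 25.2)
cup_a 0.84 [371. 157.  34.  29.] rgb [188 159 117] med [ 440. -161.   47.] zmax 57.0 ((435.2, -166.0, 17.6), 'tip', array([ 435.2, -165.9,   55.1]))
cup_a 0.81 [301. 165.  26.  33.] rgb [208 177 129] med [429. -61.  48.] zmax 57.3 ((423.5, -60.0, 17.6), 'tip', array([424. , -60.2,  55.1]))
cup_a 0.59 [394.  97.  36.  36.] rgb [ 89 107 158] med [ 512. -183.   47.] zmax 57.2 ((511.2, -189.8, 17.5), 'tip', array([ 511.5, -189.6,   55.1]))
cup_a 0.57 [338. 100.  29.  27.] rgb [ 97 155  84] med [ 512. -111.   49.] zmax 57.2 ((511.1, -112.3, 17.7), 'tip', array([ 511.2, -112.5,   55. ]))
box_large 0.95 [235.  74.  67.  61.] rgb [196 170 114] med [522.  -5.  30.] zmax 31.2 
box_small 0.61 [120. 145.  58.  46.] rgb [152 138  82] med [437. 164.  21.] zmax 23.1 
[ 2.60821370e-01 -5.69826222e-02 -3.29525303e-01  1.78609454e-05
 -1.29817167e+00  1.31164468e+00]
```

View pics/w2.png

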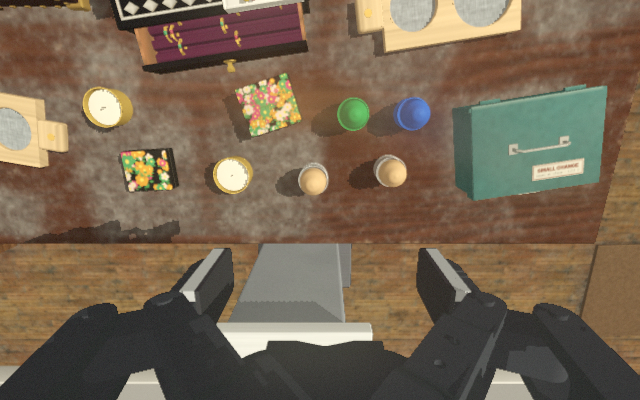

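The wrist view shows four candidates in cups: natural wooden eggs at (313,180) and (391,172), a green one at (352,114) and a blue one at (412,114). The two natural ones fit the description, since the coloured ones are named as look-alikes. I'll confirm with one crop.

```bash
python3 -c "
import cv2
i=cv2.imread('pics/w2.png')[80:220,200:440];cv2.imwrite('pics/w2c.png',cv2.resize(i,None,fx=3,fy=3,interpolation=2))"
```

```text
(no output)
```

View pics/w2c.png

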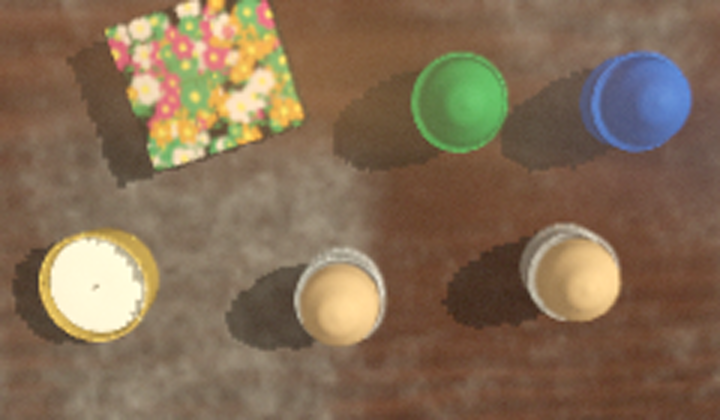

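>>> step_arm(moves=[[-6,-45,-50,0,0,0,0.3],[-12.7,-87,-100,0,0,0,0.3],[-12.7,-87,-150,0,0,0,0.3],[-12.7,-87,-190,0,0,0,0.3],[-12.7,-87,-215,0,0,0,0.3],[-12.7,-87,-215,0,0,0,0.3]])

```text
time_s: 4.47
eef_pos: [433.7, -166.3, 84.8]
orientation: [0.0, 1.0, 0.001, -0.002]
force: [0.3, 0.6, 0.3]
gripper_width: 59.8
gripper_force: 0.0
```

The crop confirms natural wooden eggs in clear glass cups at crop pixels (341,300) and (572,275). Green and blue are distinct from them. I'll now grasp the right-hand egg.

>>> step_arm(moves=[[0,0,-40,0,0,0,0.3],[0,0,-70,0,0,0,0.3],[0,0,-83,0,0,0,0.3],[0,0,-83,0,0,0,0.3],[0,0,-83,0,0,0,0.6],[0,0,-83,0,0,0,0.6],[0,0,-83,0,0,0,0.6],[0,0,-83,0,0,0,0.6]], newtons=35)

```text
time_s: 5.48
eef_pos: [436.1, -166.2, 4.8]
orientation: [0.0, 1.0, 0.001, 0.001]
force: [-0.3, 0.7, 5.8]
gripper_width: 39.7
gripper_force: 35.1
```

>>> step_arm(moves=[[0,0,10,0,0,0,0.6],[0,0,40,0,0,0,0.6],[0,0,80,0,0,0,0.6],[0,0,120,0,0,0,0.6],[0,0,120,0,0,0,0.6]])

```text
time_s: 6.1
eef_pos: [437.2, -166.3, 127.3]
orientation: [0.0, 1.0, 0.001, 0.004]
force: [0.0, -0.4, -1.1]
gripper_width: 40.0
gripper_force: 35.6
```

>>> step_arm(moves=[[20,-10,40,0,0,0,0.6],[50,-20,80,0,0,0,0.6],[85,-35,110,0,0,0,0.6],[105,-45,120,0,0,0,0.6],[105,-45,120,0,0,0,0.6],[105,-45,120,0,0,0,0.6]])

```text
time_s: 6.85
eef_pos: [539.0, -211.0, 242.3]
orientation: [-0.0, 1.0, 0.001, -0.001]
force: [0.5, -0.2, -2.1]
gripper_width: 39.7
gripper_force: 35.8
```

```bash
python3 -c "
from h import *
look('w3',['board_a','cup_a'])
print(bot.state()['eef_pos'],bot.state()['gripper_width'])"
```

```text
board_a 0.83 [240.  15. 182. 113.] rgb [210 188 149] med [ 646. -224.   13.] zmax 15.1 [((643.796142578125, -214.81411743164062), (93.38346862792969, 200.87530517578125), 8.28255558013916), (3292, (652.1, -269.0, 35.3), array([ 652.6, -268.9]), 7.9), (2000, (639.5, -184.6, 28.2), array([ 640.3, -184.3]), 7.9)]
cup_a 0.93 [190. 238.  39.  42.] rgb [198 172 130] med [432. -67.  39.] zmax 56.9 ((424.7, -61.3, 17.4), 'tip', array([425.3, -61.4,  55. ]))
cup_a 0.89 [277. 216.  94. 127.] rgb [171 142 104] med [ 548. -209.  283.] zmax 294.4 ((538.5, -209.2, 21.0), 'tip', array([ 547.3, -209. ,  277.1]))
cup_a 0.78 [226. 172.  41.  42.] rgb [ 70 161  81] med [ 517. -119.   45.] zmax 57.0 ((511.9, -113.6, 17.6), 'tip', array([ 511.9, -113.6,   55.1]))
cup_a 0.78 [289. 172.  39.  40.] rgb [ 63 107 172] med [ 518. -192.   47.] zmax 57.2 ((511.8, -190.4, 17.6), 'tip', array([ 512.2, -190.8,   55.1]))
[ 539.16240114 -210.92957477  242.91561366] 39.80330025037874
```

View pics/w3.png

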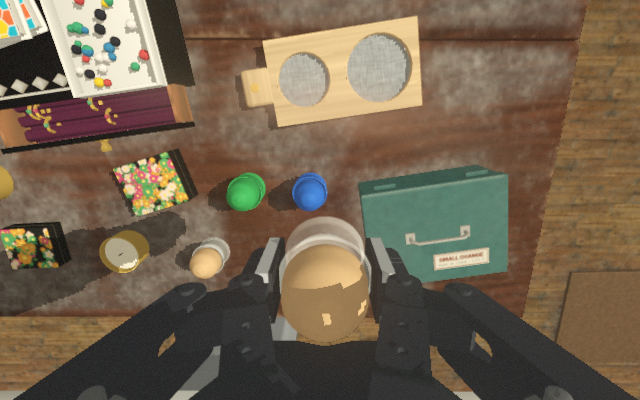

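The image shows the right board's narrow recess at (303,79) and wide recess at (379,68), with the egg held upright at (325,270). I'll place it in the narrow recess.

>>> step_arm(moves=[[40,12,0,0,0,0,0.6],[85,27,-40,0,0,0,0.6],[100,27,-90,0,0,0,0.6],[100,27,-140,0,0,0,0.6],[100,27,-180,0,0,0,0.6],[100,27,-200,0,0,0,0.6],[100,27,-215,0,0,0,0.6],[100,27,-215,0,0,0,0.6]])

```text
time_s: 8.0
eef_pos: [639.3, -184.1, 27.5]
orientation: [-0.0, 1.0, 0.001, -0.001]
force: [-0.1, 0.3, -0.2]
gripper_width: 39.7
gripper_force: 35.8
```

>>> step_arm(moves=[[0,0,-5,0,0,0,0.6],[0,0,-10,0,0,0,0.6],[0,0,-13,0,0,0,0.6],[0,0,-13,0,0,0,0.6],[0,0,-13,0,0,0,0.6]])

```text
time_s: 8.62
eef_pos: [640.2, -184.3, 15.5]
orientation: [0.0, 1.0, 0.001, 0.0]
force: [0.6, 0.5, -0.6]
gripper_width: 40.2
gripper_force: 35.8
```

Still no contact, so I'll lower to contact, release gently and retreat.

>>> step_arm(moves=[[0,0,-1,0,0,0,0.6],[0,0,-2,0,0,0,0.6],[0,0,-2.5,0,0,0,0.6],[0,0,-2.5,0,0,0,0.6]])

```text
time_s: 9.12
eef_pos: [640.0, -184.2, 12.9]
orientation: [0.0, 1.0, 0.001, -0.0]
force: [-0.9, 0.5, 1.3]
gripper_width: 39.8
gripper_force: 36.0
```

>>> step_arm(moves=[[0,0,0,0,0,0,0.42],[0,0,0,0,0,0,0.36],[0,0,0,0,0,0,0.33],[0,0,0,0,0,0,0.33],[0,0,25,0,0,0,0.33],[0,0,70,0,0,0,0.33],[0,0,120,0,0,0,0.33],[0,0,120,0,0,0,0.33]])

```text
time_s: 10.12
eef_pos: [642.8, -184.6, 138.0]
orientation: [0.0, 1.0, 0.001, 0.004]
force: [0.5, -1.1, -0.8]
gripper_width: 57.6
gripper_force: 0.0
```

>>> step_arm(moves=[[-20,20,50,0,0,0,0.25],[-60,60,80,0,0,0,0.25],[-95,105,80,0,0,0,0.25],[-130,150,80,0,0,0,0.25],[-170,195,60,0,0,0,0.25],[-210.6,236.5,30,0,0,0,0.25],[-210.6,236.5,-20,0,0,0,0.25],[-210.6,236.5,-50,0,0,0,0.25]])

```text
time_s: 11.12
eef_pos: [427.8, 52.6, 81.1]
orientation: [0.0, 1.0, 0.002, -0.001]
force: [0.8, 0.4, -0.3]
gripper_width: 64.3
gripper_force: 0.0
```

>>> step_arm(moves=[[0,0,-20,0,0,0,0.25],[0,0,-20,0,0,0,0.25]])

```text
time_s: 11.38
eef_pos: [428.2, 51.6, 61.4]
orientation: [0.001, 1.0, 0.001, -0.002]
force: [0.7, -1.0, -0.4]
gripper_width: 64.2
gripper_force: 0.0
```

>>> step_arm(moves=[[0,0,-35,0,0,0,0.25],[0,0,-61,0,0,0,0.25],[0,0,-61,0,0,0,0.25],[0,0,-61,0,0,0,0.5],[0,0,-61,0,0,0,0.5],[0,0,-61,0,0,0,0.5],[0,0,-61,0,0,0,0.5]])

```text
time_s: 12.25
eef_pos: [430.2, 52.7, 3.1]
orientation: [-0.001, 1.0, 0.001, 0.001]
force: [-2.0, -0.7, 9.2]
gripper_width: 48.0
gripper_force: 36.8
```

>>> step_arm(moves=[[0,0,10,0,0,0,0.5],[0,0,40,0,0,0,0.5],[0,0,90,0,0,0,0.5],[0,0,140,0,0,0,0.5],[0,0,140,0,0,0,0.5]])

```text
time_s: 12.88
eef_pos: [431.8, 53.5, 146.5]
orientation: [-0.002, 1.0, 0.001, 0.004]
force: [-0.2, 1.0, -1.8]
gripper_width: 48.3
gripper_force: 36.5
```

>>> step_arm(moves=[[20,-40,40,0,0,0,0.5],[40,-80,80,0,0,0,0.5],[60,-125,100,0,0,0,0.5],[80,-170,100,0,0,0,0.5],[100,-215,100,0,0,0,0.5],[115,-260,100,0,0,0,0.5],[120,-290,100,0,0,0,0.5],[120,-290,100,0,0,0,0.5]])

```text
time_s: 13.88
eef_pos: [548.8, -239.4, 240.6]
orientation: [-0.0, 1.0, -0.0, -0.001]
force: [-0.1, 0.2, -1.0]
gripper_width: 48.0
gripper_force: 36.8
```

```bash
python3 -c "
from h import *
look('w4',['board_a','cup_a','tin_a'])
print(bot.state()['eef_pos'])"
```

```text
board_a 0.78 [215.  25. 181. 109.] rgb [204 180 139] med [ 648. -234.   13.] zmax 15.2 [((643.76416015625, -215.5486602783203), (92.18772888183594, 199.33135986328125), 8.335847854614258), (3226, (652.1, -268.9, 35.3), array([ 652.8, -268.9]), 7.9), (761, (639.6, -184.4, 28.2), array([ 640.6, -194.7]), 8.2)]
cup_a 0.98 [266. 180.  38.  41.] rgb [ 66 107 171] med [ 518. -194.   46.] zmax 57.1 ((512.0, -190.8, 17.5), 'tip', array([ 512.4, -190.8,   55.1]))
cup_a 0.96 [167. 246.  42.  40.] rgb [197 170 128] med [433. -68.  39.] zmax 57.0 ((426.2, -62.6, 17.1), 'tip', array([426. , -61.9,  55.1]))
cup_a 0.76 [202. 179.  45.  44.] rgb [ 65 159  79] med [ 518. -120.   44.] zmax 56.8 ((512.2, -113.5, 17.6), 'tip', array([ 512.4, -113.7,   55. ]))
cup_a 0.69 [254.  68.  41.  43.] rgb [202 170 125] med [ 638. -186.   56.] zmax 65.3 ((638.6, -182.5, 20.5), 'tip', array([ 638.6, -183.5,   59.3]))
tin_a 0.72 [270. 209. 112. 120.] rgb [179 162 122] med [ 549. -237.  258.] zmax 264.4 
[ 549.06672849 -237.0332274   241.75155653]
```

View pics/w4.png

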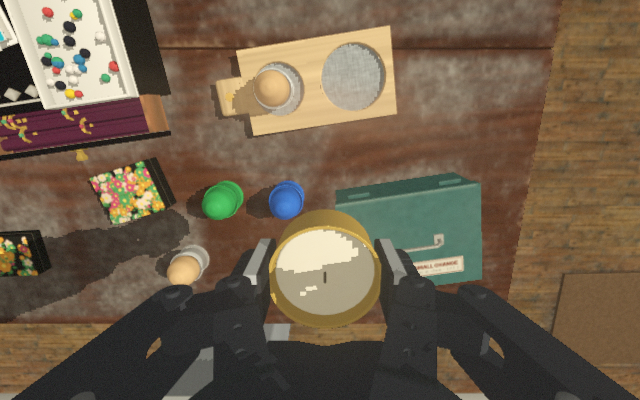

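The egg stands in the right board's narrow recess at (272,89), with its top at z = 65 as expected. The tin is held level at (325,275). I'll place it in the wide recess.

>>> step_arm(moves=[[40,-15,0,0,0,0,0.5],[80,-31,-20,0,0,0,0.5],[103,-31,-70,0,0,0,0.5],[103,-31,-120,0,0,0,0.5],[103,-31,-165,0,0,0,0.5],[103,-31,-200,0,0,0,0.5],[103,-31,-220,0,0,0,0.5],[103,-31,-220,0,0,0,0.5]])

```text
time_s: 15.08
eef_pos: [651.8, -268.0, 20.8]
orientation: [-0.0, 1.0, 0.002, -0.001]
force: [-0.7, 0.2, 0.1]
gripper_width: 48.1
gripper_force: 36.8
```

>>> step_arm(moves=[[0,0,-5,0,0,0,0.5],[0,0,-8,0,0,0,0.5],[0,0,-10,0,0,0,0.5],[0,0,-10,0,0,0,0.5]])

```text
time_s: 15.58
eef_pos: [652.5, -268.8, 12.1]
orientation: [0.0, 1.0, 0.001, 0.0]
force: [0.4, -0.1, -0.3]
gripper_width: 47.8
gripper_force: 36.8
```

>>> step_arm(moves=[[0,0,-1,0,0,0,0.5],[0,0,-2,0,0,0,0.5],[0,0,-2,0,0,0,0.5]])

```text
time_s: 15.95
eef_pos: [652.7, -268.9, 11.3]
orientation: [0.0, 1.0, 0.001, 0.0]
force: [-2.6, 1.4, 7.8]
gripper_width: 47.7
gripper_force: 37.5
```

>>> step_arm(moves=[[0,0,0,0,0,0,0.33],[0,0,0,0,0,0,0.28],[0,0,0,0,0,0,0.25],[0,0,0,0,0,0,0.25],[0,0,25,0,0,0,0.25],[0,0,70,0,0,0,0.25],[0,0,130,0,0,0,0.25],[0,0,180,0,0,0,0.25]])

```text
time_s: 16.95
eef_pos: [652.6, -268.9, 192.2]
orientation: [0.0, 1.0, 0.001, 0.001]
force: [1.6, 0.1, 0.1]
gripper_width: 64.1
gripper_force: 0.0
```

>>> step_arm(moves=[[-45,20,40,0,0,0,0.3],[-85,50,50,0,0,0,0.3],[-85,50,50,0,0,0,0.3]])

```text
time_s: 17.32
eef_pos: [565.8, -217.5, 242.4]
orientation: [-0.0, 1.0, 0.002, 0.002]
force: [1.7, 1.0, -0.5]
gripper_width: 59.8
gripper_force: 0.0
```

```bash
python3 -c "
from h import *
look('w5',['board_a','cup_a','tin_a'])
print(bot.state()['eef_pos'])"
```

```text
board_a 0.97 [239.  47. 175. 105.] rgb [203 176 130] med [ 645. -221.   13.] zmax 15.2 [((643.3585815429688, -215.0299530029297), (92.93889617919922, 198.64585876464844), 8.251473426818848), (414, (663.9, -270.9, 32.1), array([ 676.3, -270.6]), 7.9), (1209, (653.1, -269.9, 23.2), array([ 653.4, -268.5]), 28.5), (717, (639.3, -184.7, 28.1), array([ 640.5, -191.2]), 8.3)]
board_a 0.57 [112. 169.  85.  71.] rgb [149 131  85] med [525. -11.  29.] zmax 31.0 [((520.1743774414062, -2.2659072875976562), (66.35701751708984, 88.48099517822266), 17.149856567382812)]
board_a 0.47 [276.  86.  38.  39.] rgb [197 166 121] med [ 639. -184.   57.] zmax 65.3 [((639.1527099609375, -179.82415771484375), (43.2051887512207, 42.72737503051758), 44.92694854736328)]
cup_a 0.89 [278.  86.  35.  40.] rgb [196 166 123] med [ 639. -184.   56.] zmax 65.3 ((638.6, -182.3, 20.7), 'tip', array([ 638.9, -182.9,   59.3]))
cup_a 0.86 [288. 195.  34.  38.] rgb [ 56  99 164] med [ 520. -191.   46.] zmax 57.2 ((513.2, -190.8, 17.4), 'tip', array([ 512.8, -190.7,   55.1]))
cup_a 0.61 [223. 194.  38.  40.] rgb [ 64 153  76] med [ 518. -118.   45.] zmax 57.1 ((511.7, -113.3, 17.7), 'tip', array([ 512.5, -113.6,   55.1]))
cup_a 0.6 [185. 255.  36.  42.] rgb [178 154 117] med [437. -62.  36.] zmax 57.0 ((501.0, -108.8, 100.8), 'tip', array([435.2, -61.8,  65.7]))
tin_a 0.87 [347.  67.  51.  48.] rgb [220 202 163] med [ 652. -268.   29.] zmax 35.4 (652.1, -267.0, 25.1)
tin_a 0.78 [  0. 190.  14.  34.] rgb [170 139  65] med [520. 188.   8.] zmax 18.1 
[ 567.80645939 -218.94562908  239.31744575]
```

>>> step_arm(moves=[[-40,40,0,0,0,0,0.3],[-80,80,0,0,0,0,0.3],[-115,120,-20,0,0,0,0.3],[-142.7,157.7,-50,0,0,0,0.3],[-142.7,157.7,-100,0,0,0,0.3],[-142.7,157.7,-140,0,0,0,0.3],[-142.7,157.7,-155,0,0,0,0.3],[-142.7,157.7,-155,0,0,0,0.3]])

```text
time_s: 18.52
eef_pos: [424.2, -61.4, 83.2]
orientation: [0.001, 1.0, 0.001, -0.002]
force: [1.0, -0.2, 0.3]
gripper_width: 59.8
gripper_force: 0.0
```

Right board: the tin is at (652,-267) with its top at 35.4 and the egg top is at 65.3, so it's done. Next is the second egg.

>>> step_arm(moves=[[0,0,-40,0,0,0,0.3],[0,0,-70,0,0,0,0.3],[0,0,-82,0,0,0,0.3],[0,0,-82,0,0,0,0.3],[0,0,-82,0,0,0,0.6],[0,0,-82,0,0,0,0.6],[0,0,-82,0,0,0,0.6],[0,0,-82,0,0,0,0.6]])

```text
time_s: 19.52
eef_pos: [425.8, -60.8, 4.0]
orientation: [-0.0, 1.0, 0.001, 0.001]
force: [-0.5, -1.3, 7.4]
gripper_width: 40.0
gripper_force: 35.6
```

>>> step_arm(moves=[[0,0,10,0,0,0,0.6],[0,0,40,0,0,0,0.6],[0,0,90,0,0,0,0.6],[0,0,140,0,0,0,0.6],[0,0,190,0,0,0,0.6],[0,0,190,0,0,0,0.6]])

```text
time_s: 20.27
eef_pos: [426.9, -60.6, 197.5]
orientation: [-0.001, 1.0, 0.001, 0.004]
force: [0.9, -0.1, -2.2]
gripper_width: 40.1
gripper_force: 35.7
```

>>> step_arm(moves=[[10,55,0,0,0,0,0.6],[20,115,0,0,0,0,0.6],[30,175,0,0,0,0,0.6],[40,235,0,0,0,0,0.6],[50,295,0,0,0,0,0.6],[60,350,0,0,0,0,0.6],[66.3,395,0,0,0,0,0.6],[66.3,414.8,0,0,0,0,0.6]])

```text
time_s: 21.28
eef_pos: [490.5, 355.5, 191.5]
orientation: [0.001, 1.0, 0.002, -0.001]
force: [-0.8, -0.9, -0.8]
gripper_width: 40.1
gripper_force: 35.8
```

>>> step_arm(moves=[[0,0,-40,0,0,0,0.6],[0,0,-90,0,0,0,0.6],[0,0,-130,0,0,0,0.6],[0,0,-160,0,0,0,0.6],[0,0,-172,0,0,0,0.6],[0,0,-177,0,0,0,0.6],[0,0,-179,0,0,0,0.6],[0,0,-179,0,0,0,0.6]])

```text
time_s: 22.28
eef_pos: [491.4, 354.2, 14.8]
orientation: [-0.001, 1.0, 0.001, 0.0]
force: [0.3, -1.1, -1.1]
gripper_width: 40.4
gripper_force: 35.8
```

>>> step_arm(moves=[[0,0,-1,0,0,0,0.6],[0,0,-2,0,0,0,0.6],[0,0,-2.5,0,0,0,0.6],[0,0,-2.5,0,0,0,0.6]])

```text
time_s: 22.78
eef_pos: [491.4, 354.2, 12.4]
orientation: [-0.0, 1.0, 0.001, 0.0]
force: [-1.4, -0.9, 6.2]
gripper_width: 40.0
gripper_force: 40.7
```

>>> step_arm(moves=[[0,0,0,0,0,0,0.42],[0,0,0,0,0,0,0.36],[0,0,0,0,0,0,0.33],[0,0,0,0,0,0,0.33],[0,0,25,0,0,0,0.33],[0,0,70,0,0,0,0.33],[0,0,130,0,0,0,0.33],[0,0,180,0,0,0,0.33]])

```text
time_s: 23.78
eef_pos: [491.2, 353.8, 193.7]
orientation: [-0.0, 1.0, 0.001, 0.0]
force: [1.5, 0.7, -0.7]
gripper_width: 57.1
gripper_force: 0.0
```

>>> step_arm(moves=[[10,-50,0,0,0,0,0.25],[20,-100,0,0,0,0,0.25],[28.5,-143,-40,0,0,0,0.25],[28.5,-143,-90,0,0,0,0.25],[28.5,-143,-130,0,0,0,0.25],[28.5,-143,-130,0,0,0,0.25]])

```text
time_s: 24.52
eef_pos: [517.8, 209.1, 58.7]
orientation: [0.002, 1.0, 0.001, -0.002]
force: [0.0, 0.0, -0.1]
gripper_width: 64.0
gripper_force: 0.0
```

>>> step_arm(moves=[[0,0,-35,0,0,0,0.25],[0,0,-59.5,0,0,0,0.25],[0,0,-59.5,0,0,0,0.25],[0,0,-59.5,0,0,0,0.5],[0,0,-59.5,0,0,0,0.5],[0,0,-59.5,0,0,0,0.5],[0,0,-59.5,0,0,0,0.5]])

```text
time_s: 25.4
eef_pos: [520.6, 211.7, 4.0]
orientation: [-0.001, 1.0, 0.001, 0.001]
force: [-1.8, -0.3, 8.0]
gripper_width: 48.0
gripper_force: 36.6
```

>>> step_arm(moves=[[0,0,10,0,0,0,0.5],[0,0,40,0,0,0,0.5],[0,0,90,0,0,0,0.5],[0,0,140,0,0,0,0.5],[0,0,190,0,0,0,0.5],[0,0,190,0,0,0,0.5]])

```text
time_s: 26.15
eef_pos: [521.7, 212.1, 197.7]
orientation: [-0.003, 1.0, 0.001, 0.004]
force: [0.4, -0.7, -0.5]
gripper_width: 48.0
gripper_force: 36.4
```

>>> step_arm(moves=[[-3,50,0,0,0,0,0.5],[-6,105,0,0,0,0,0.5],[-10,160,0,0,0,0,0.5],[-13,205,0,0,0,0,0.5],[-13,225.6,0,0,0,0,0.5],[-13,225.6,-20,0,0,0,0.5],[-13,225.6,-60,0,0,0,0.5],[-13,225.6,-100,0,0,0,0.5]])

```text
time_s: 27.15
eef_pos: [506.5, 435.8, 91.0]
orientation: [-0.0, 1.0, 0.001, 0.0]
force: [0.8, 0.4, -0.6]
gripper_width: 47.7
gripper_force: 36.4
```

>>> step_arm(moves=[[0,0,-35,0,0,0,0.5],[0,0,-60,0,0,0,0.5],[0,0,-72,0,0,0,0.5],[0,0,-77,0,0,0,0.5],[0,0,-80,0,0,0,0.5],[0,0,-81,0,0,0,0.5],[0,0,-81,0,0,0,0.5]])

```text
time_s: 28.02
eef_pos: [506.9, 436.7, 12.0]
orientation: [-0.001, 1.0, 0.001, 0.0]
force: [-0.5, -0.4, 5.5]
gripper_width: 48.2
gripper_force: 36.8
```

Contact made. I'll release, retreat and look again.

>>> step_arm(moves=[[0,0,0,0,0,0,0.33],[0,0,0,0,0,0,0.28],[0,0,0,0,0,0,0.25],[0,0,0,0,0,0,0.25],[0,0,25,0,0,0,0.25],[0,0,70,0,0,0,0.25],[0,0,130,0,0,0,0.25],[0,0,180,0,0,0,0.25]])

```text
time_s: 29.02
eef_pos: [506.7, 436.5, 193.2]
orientation: [-0.0, 1.0, 0.001, 0.0]
force: [1.6, 1.0, 0.5]
gripper_width: 64.2
gripper_force: 0.0
```

>>> step_arm(moves=[[-20,-40,30,0,0,0,0.25],[-50,-80,70,0,0,0,0.25],[-70,-120,100,0,0,0,0.25],[-70,-160,110,0,0,0,0.25],[-70,-160,110,0,0,0,0.25],[-70,-160,110,0,0,0,0.25]])

```text
time_s: 29.78
eef_pos: [436.5, 276.4, 300.8]
orientation: [-0.0, 1.0, 0.001, 0.0]
force: [0.3, -0.5, -1.4]
gripper_width: 63.8
gripper_force: 0.0
```

```bash
python3 -c "
from h import *
look('w6',['board_a','cup_a','tin_a','box_small','box_large'])
I,D=bot.get_image('top');cv2.imwrite('pics/top1.png',cv2.resize(I[130:290,160:480,::-1],None,fx=2.5,fy=2.5))
print(bot.state()['time_s'])"
```

```text
board_a 0.83 [171.  65. 152.  95.] rgb [228 201 153] med [498. 387.  13.] zmax 15.4 [((495.6807556152344, 382.62274169921875), (201.7415008544922, 95.04298400878906), 79.74180603027344), (775, (506.3, 436.9, 35.3), array([508. , 423.4]), 7.9), (923, (506.0, 446.3, 23.1), array([506.1, 446.8]), 28.4), (608, (491.1, 352.8, 28.1), array([493.7, 344.6]), 8.3)]
cup_a 0.96 [598.  88.  42.  34.] rgb [ 57 132  67] med [510. -98.  28.] zmax 50.4 ((510.6, -110.3, 17.6), 'tip', array([ 506.3, -101.4,   52.5]))
cup_a 0.68 [252. 108.  31.  34.] rgb [225 193 145] med [491. 351.  56.] zmax 65.3 ((489.5, 355.4, 20.5), 'tip', array([489.5, 354.3,  59.4]))
tin_a 0.71 [178.  89.  45.  42.] rgb [238 226 179] med [507. 437.  29.] zmax 35.3 (505.8, 438.6, 24.8)
box_small 0.78 [378. 139.  48.  45.] rgb [173 154  95] med [438. 172.  22.] zmax 23.2 
box_large 0.94 [506.  64.  73.  67.] rgb [174 153 104] med [522.   3.  29.] zmax 31.3 
30.125
```

View pics/w6.png

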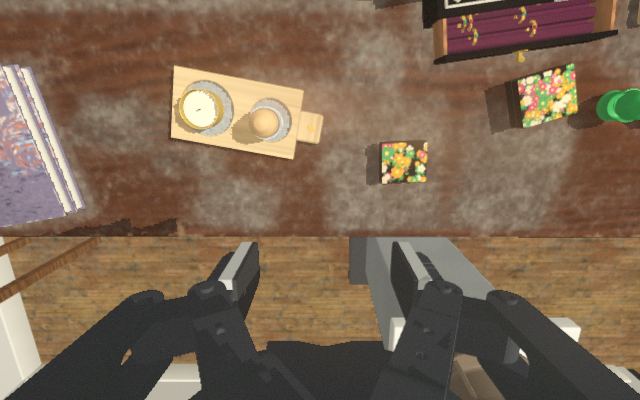

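View pics/top1.png

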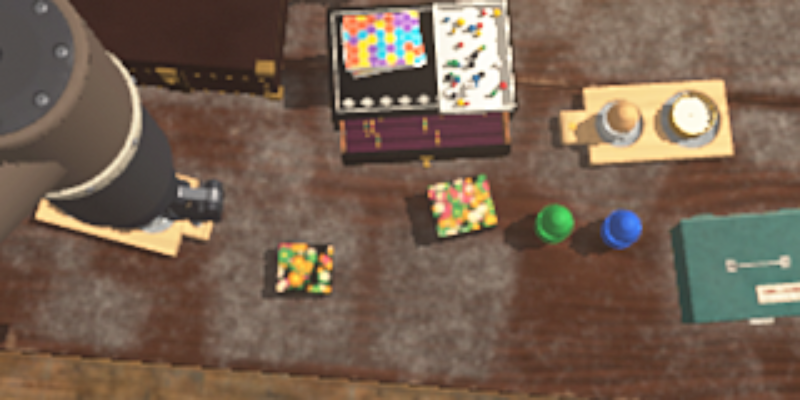

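The wrist view shows the left board's tin at (200,110) and egg at (265,122). In the top view the right set is at (620,118) and (690,115). All are within about 2 mm of the recess centres, seated at the right height, and the card boxes haven't moved. I'm handing in.

```bash
python3 -c "
from workcell import bot
print(bot.close_job())"
```

```text
the job is handed in; nothing more can be done
None
```

I made up both gift sets and handed the job in at about 30 s: each board has one tin and one natural egg cup, measured within about 3 mm of the recess centres and seated at the right height, and the card boxes have not moved. The hand-in returned no verdict.

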